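Shut and latch the parts crate

TASK

Close the grey parts crate for transport: push its orange lid fully shut, tip the latch's wire bail over so that its cross bar drops behind the steel keeper on the lid, then press the red lever down past centre until it lies flat and the latch holds the lid tight. Leave the other things on the table where they are.

Things in the scene. Friction and masses are not known exactly. Their poses are not given: they have to be found in the camera images.
- crate: Grey parts crate, 269 x 154 mm, fixed to the table; origin: middle of its underside. x along its length, z up. Its -x half has a fixed grey top, 62 mm above the table, with the draw latch; its +x half is a bay closed by the sliding orange lid (lid face at 61.5 mm). The latch's hinges turn about the crate's y direction; latch, keeper and ridge are centred on the plane y = 0.
- lid (a joint): How far the orange lid (125 x 130 mm, 7 mm thick) is open, m: 0 = shut against its stop, up to 0.095 = slid out in the crate's +x direction. It is shut by pushing towards crate -x; about 3 N of friction, stays where it is left.
- ridge_top (a point): Middle of the top edge of the orange push ridge on the lid, 85.5 mm above the table. The ridge is 12 mm thick (crate x), 90 mm wide (crate y) and stands 24 mm above the lid. Lid shut: at crate x = +0.115. Axes as the crate's.
- keeper_seat (a point): Where the centre of the bail's cross bar sits when latched: on the lid, 76 mm above the table, at crate x = 0.025 with the lid shut (moves with the lid; axes as the crate's). The keeper is a steel hook 28 mm wide: the +x face of its post lies 3 mm to the -x side of this point; the bar may rest on the keeper's base, 2.5 mm below this point, before the lever draws it in.
- keeper_lip (a point): Edge of the lip on top of the keeper's post, 5 mm from the post towards crate +x, at the lip's top 8.5 mm above the seat (the underside is 4 mm lower). The bar must come down on the +x side of this edge and is later drawn under the lip. Axes as the crate's.
- lever_pivot (a point): Fixed hinge of the lever, at crate (-0.045, 0, 0.076). The lever turns about the crate's y axis. Axes as the crate's.
- lever (a joint): Lever angle, rad: 0 = open (handle points 88 degrees up from crate +x), grows as it swings over towards crate -x and down; 1.606 = shut (handle flat, pointing to -x, on its rubber rest). Dead centre is at 1.43; beyond it the sprung bail pulls it shut. While the bail is slack it stays where it is left (0.02 N m friction); 1 to 5 N on the grip closes it.
- lever_pad (a point): Middle of the lever's red grip on the face that is pressed, 62 mm from the pivot along the handle. This face looks to crate +x while the lever stands up, and up when it is shut. The handle is 22 mm wide (26 mm at the grip) and 5 to 8 mm thick and ends 78 mm from the pivot.
- bail (a joint): Angle of the wire bail (U-shaped sprung loop, arms at crate y = +-20 mm) on the lever, rad. 0 = folded close to the handle; grows as its free end swings over towards crate +x and down. Its elevation above crate +x is 73 degrees + lever angle - bail angle. Above 52 degrees of elevation it stays by friction; below, it falls over by its own weight.
- bail_pin (a point): Cross pin in the lever on which the bail is hinged, 20 mm from the lever pivot; its direction from the pivot is 98 degrees + lever angle up from crate +x (10 degrees beyond the handle's line). It moves with the lever.
- bail_bar_mid (a point): Middle of the bail's cross bar (6 mm thick, 46 mm long, along crate y), the bail's free end, 87.7 mm from the pin when the springs are slack. At the start it stands some 20 mm above the lever's tip, so it can be pushed over from behind (from crate -x). With the lid shut and the lever angle below 0.25 the falling bar clears the keeper's lip.
- bail_bar (a joint): Stretch of the bail's springs, m (0 = slack, 12 N per mm, at most 0.008); about 0.0012 to 0.0025 when properly latched.
- tape_measure: Yellow tape measure, 83 x 36 x 66 mm, a bystander, on the table; origin under its centre.
- cap_bin: Small dark blue open bin of white caps, 125 x 91 x 36 mm, a bystander, on the table; origin under its centre.

How it is judged:
By the outcome, as a careful person would: the job done as asked, in the order asked, and still so for the second after the job is handed in, with the robot touching nothing.
It also fails if it takes over 54 s, if anything falls off the work surface, if the arm or the gripper's body presses on something with over 40 N, if the wrist force passes 120 N, or if a joint passes its speed limit or range.

ROBOT

A 6-joint arm with a two-finger parallel gripper is mounted at the origin on the work surface; the furniture and walls round the work are solid. World frame = base frame: x ahead of the robot, y to its left, z up, the work surface at z = 0. Lengths are in m, angles in rad, forces in N, time in s.
With the tool pointing down it reaches from about 0.35 to 1 m from the base axis. Payload 7.1 kg.
Tool frame: the origin (TCP) lies midway between the tips of the shut fingers; the grasp point (between the pads) lies 19 mm behind it; z points along the fingers, y is the line along which they close (so a half turn about z gives the same grasp; the last joint's range is limited). The gripper opens to 85 mm and grips with 20 to 120 N. Pads are 22 mm wide; open, the fingers measure 114 mm over their backs; the gripper's body (76 mm by 85 mm) begins 54 mm behind the grasp point. The pads swing forward as they close: fully open they stand 13 mm farther back than shut.
Start: joints at [1.173, 0.423, 1.63, -0, 1.089, -0.019], TCP at [0.231, 0.581, 0.231] pointing down, gripper open.
Joint ranges: [-3, 3], [-0.9, 2.11], [0.09, 2.58], [-1.31, 4.45], [0.11, 2.69], [-2.54, 2.54]. Speed limits (rad/s): [2.39, 2.39, 3.01, 3.14, 3.14, 3.14].

INTERFACE

Orientations are given as a 3x3 rotation matrix whose columns are the frame's x, y, z axes.
In Python, from cell import * gives the robot as it stands. The module is installed in compiled form; this text tells all that it offers.
- The arm moves only by the tool carry_out, never from a script. Its argument "plan" is a list of rows, each a list of 6 numbers: the shift along the world's x, y, z normalised to -1 to 1, where 1 is 250 mm, then the turn, a rotation vector about the world's x, y, z normalised to -1 to 1, where 1 is pi/4 rad. In form: [[tx, ty, tz, wx, wy, wz], ...]. A call has 1 to 10 rows; each row is the pose to reach, as a shift and turn from the pose commanded when the call began; what a row does not reach only later rows make up. A row lasts 1/12 s, in which the tool goes at most 41.7 mm and 7.16 degrees, less where a joint would pass 70% of its speed; a pose out of reach is approached as far as the arm can. A call with a number of a shift or a turn outside -1 to 1 is refused whole. A call with a gripper value outside its range is refused whole. "jaw" is the finger opening in mm, from 0 to 85.4, set as the call begins (left out, the last holds). The fingers move at their own pace and stop on an object; the grip force is fixed at half the most. Time passes only in rows, so rows that repeat a pose let the fingers close. It gives the time, the measured TCP pose, the force, the opening and the grip force at its end, in the units of the state.
- get_state(): the state, without advancing time (a new reading comes with each control period).
- snapshot(name): name is "scene" or "top" or "wrist"; returns the picture (400x640x3 uint8, red, green, blue); there is no depth.
- camera_model(name): a dict with "camera_matrix" (3x3 intrinsics, pixels), "R" (3x3) and "t" (3): a world point X has camera coordinates R X + t; the wrist camera has in their place "hand_eye" (4x4, takes a point from camera to tool coordinates, whose origin is the TCP and whose axes are the flange's). Camera axes: x right, y down, z forward; pixel columns grow to the right and rows downward; lengths in m; the calibration is good to about 2 mm. A picture is of the moment at which its call begins: read the wrist's pose just before it. camera_model takes no time and is no camera call.
- sign_off(): hands the job in; it is judged then, once.
The state is a dict: "t": time; "joint_pos": joint angles; "joint_velocities": joint speeds; "effort": joint torques, N m; "tool_pos": TCP position; "ee_rot": TCP orientation; "wrist_force": force on the tool from outside, world axes, zero at the start; "torque": the same for the moment, N m; "gripper_width": opening from 0.0 (shut) to 1.0 (fully open); "grasp_force": force on a finger pad.
Only numpy, scipy, OpenCV 4.12 (cv2) and the standard library are available. Lean on these libraries where they do the work, as an engineer would, in place of code of your own. Each camera call takes 0.05 s, during which the arm holds its last target. There are 200 camera calls.

## Working session

There is one attempt and no reset: what is moved stays moved. The work goes in short steps, Python scripts to look and compute and a tool call to move; the robot and the scene stay as the last step left them, time stands still between calls to the robot, and variables do not carry over. Pictures are saved under pics/ and viewed, at most 13 in all, crops included, and the job is handed in when it is done.

Besides the shell and the picture viewer there is one more tool, called after "Call:" in YAML: its name, and indented under it one key for each argument. carry_out: Moves the arm, as the interface text tells. Its arguments: {"type":"object","properties":{"plan":{"type":"array"},"jaw":{"type":"number"}},"required":["plan"]}

```bash
mkdir -p pics; python3 - <<'E'
from cell import *
import cv2,numpy as np
for n in("scene","top"):
    im=snapshot(n);cv2.imwrite(f"pics/{n}0.png",im[:,:,::-1])
    print(camera_model(n))
print(camera_model("wrist"));s=get_state();print(s)
E
```

```text
{'camera_matrix': array([[405.00011902,   0.        , 318.41647227],
       [  0.        , 405.00011902, 201.29736979],
       [  0.        ,   0.        ,   1.        ]]), 'R': array([[ 0.5230807 , -0.85224567, -0.00799379],
       [-0.38605768, -0.22856695, -0.89370947],
       [ 0.75983291,  0.47056824, -0.44857495]]), 't': array([-0.36988623,  0.29422373,  0.86122023])}
{'camera_matrix': array([[374.45222531,   0.        , 316.14866384],
       [  0.        , 374.45222531, 203.7902525 ],
       [  0.        ,   0.        ,   1.        ]]), 'R': array([[-0.05784212, -0.99830705, -0.00611002],
       [-0.97735705,  0.05787395, -0.20352837],
       [ 0.20353741, -0.00580084, -0.97904998]]), 't': array([-0.0832714 ,  0.54353378,  0.99391353])}
{'camera_matrix': array([[325.65493767,   0.        , 319.78386381],
       [  0.        , 325.65493767, 201.62771024],
       [  0.        ,   0.        ,   1.        ]]), 'hand_eye': array([[-2.83283029e-04, -9.46462398e-01, -3.22813953e-01,
         8.20869777e-02],
       [ 9.99999934e-01, -3.41285802e-04,  1.23077604e-04,
         7.678881
[... 314 characters left out ...]
6e-02]), 'joint_velocities': array([-3.09503972e-05, -2.81843580e-03, -1.23301882e-03,  1.61335483e-04,
        1.13303389e-03, -1.36390436e-04]), 'effort': array([ 1.35663695e-04, -5.58425975e+01, -2.82444781e+01, -8.89362764e-05,
        3.03254987e-03,  4.51125823e-05]), 'tool_pos': array([0.23092221, 0.58025914, 0.2306119 ]), 'ee_rot': array([[-9.29118240e-01,  3.69782391e-01, -5.27885072e-04],
       [ 3.69782767e-01,  9.29117379e-01, -1.26553575e-03],
       [ 2.24943606e-05, -1.37103515e-03, -9.99999060e-01]]), 'wrist_force': array([ 0.31920815, -0.25561105,  0.03516029]), 'torque': array([-0.01689871, -0.01710194,  0.01030913]), 'grasp_force': 0.0, 'gripper_width': 1.006225026038699}
```

View pics/scene0.png

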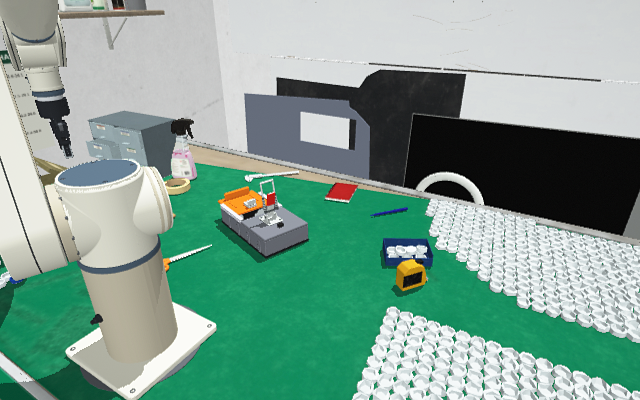

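View pics/top0.png

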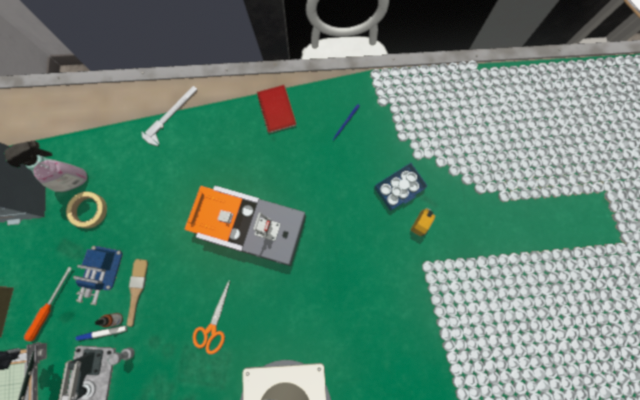

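The scene view shows the crate at about (262,220) with the lid open towards the left and the latch upright. In the top view the crate spans (187,187)–(305,265), with the lid on the left, so crate +x is roughly world +y.

```bash
cat > h.py <<'E'
from cell import *
import cv2,numpy as np
def cast(n,uv,z):
    c=camera_model(n);K,R,t=c["camera_matrix"],c["R"],c["t"]
    C=-R.T@t;d=R.T@np.linalg.inv(K)@np.array([uv[0],uv[1],1.]);return C+d*(z-C[2])/d[2]
def proj(n,X):
    c=camera_model(n);p=c["camera_matrix"]@(c["R"]@np.asarray(X)+c["t"]);return p[:2]/p[2]
def tri(uvs):
    A=np.zeros((3,3));b=np.zeros(3)
    for n,uv in uvs.items():
        c=camera_model(n);K,R,t=c["camera_matrix"],c["R"],c["t"];C=-R.T@t
        d=R.T@np.linalg.inv(K)@np.array([uv[0],uv[1],1.]);d/=np.linalg.norm(d)
        P=np.eye(3)-np.outer(d,d);A+=P;b+=P@C
    return np.linalg.solve(A,b)
E
python3 - <<'E'
from h import *
im=cv2.imread("pics/top0.png");hsv=cv2.cvtColor(im,cv2.COLOR_BGR2HSV)
o=cv2.inRange(hsv,(5,150,120),(22,255,255));o[:150]=0;o[280:]=0;o[:,:170]=0;o[:,330:]=0
r=cv2.minAreaRect(cv2.findNonZero(o));print("lid",r)
for p in cv2.boxPoints(r):print(p,cast("top",p,.0615).round(4))
# crate silhouette: non-green
g=cv2.inRange(hsv,(60,120,30),(95,255,255));m=cv2.bitwise_not(g);m[:178]=0;m[275:]=0;m[:,:180]=0;m[:,312:]=0
m=cv2.morphologyEx(m,cv2.MORPH_OPEN,np.ones((3,3)))
gr=cv2.inRange(hsv,(100,10,60),(140,90,140))&m
gr=cv2.morphologyEx(gr,cv2.MORPH_OPEN,np.ones((3,3)));c=max(cv2.findContours(gr,0,2)[0],key=cv2.contourArea)
r=cv2.minAreaRect(c);print("grey",r)
for p in cv2.boxPoints(r):print(p,cast("top",p,.062).round(4))
a=cv2.resize(im[175:280,175:320],None,fx=5,fy=5,interpolation=2)
s=cv2.resize(cv2.imread("pics/scene0.png")[165:265,205:320],None,fx=5,fy=5,interpolation=2)[:, :]
cv2.imwrite("pics/a.png",a);cv2.imwrite("pics/s.png",s)
E
```

```text
lid ((213.20001220703125, 213.90000915527344), (45.22056579589844, 47.11793518066406), 18.434947967529297)
[184.30002 229.10002] [0.4869 0.2518 0.0615]
[199.20001 184.40001] [0.6118 0.2114 0.0615]
[242.1 198.7] [0.5633 0.0911 0.0615]
[227.20001 243.40001] [0.4406 0.134  0.0615]
grey ((271.17926025390625, 249.12266540527344), (40.79608154296875, 18.268951416015625), 15.945395469665527)
[249.05663 252.3019 ] [0.4129 0.0748 0.062 ]
[254.07549 234.73587] [0.46  0.06  0.062]
[293.30188 245.94344] [ 0.4231 -0.046   0.062 ]
[288.28302 263.50946] [ 0.3766 -0.0303  0.062 ]
```

View pics/a.png

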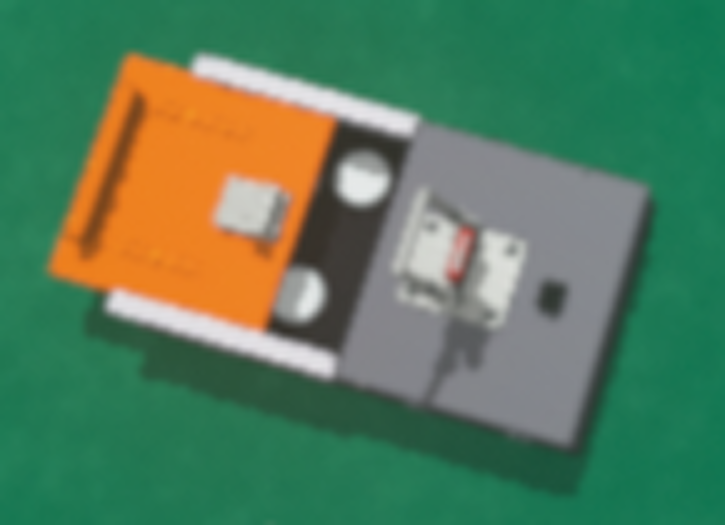

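View pics/s.png

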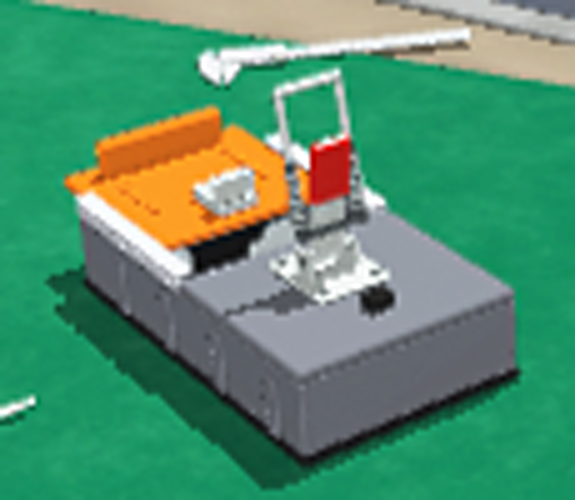

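Crop a (5×, offset 175,175) shows these grey top corners: (420,122), (650,187), (575,445) and (340,378). The lid corners are (130,55), (335,120), (265,330) and (48,270). Crop s shows the lever upright with the bail standing above it, free of the keeper.

```bash
cat >> h.py <<'E'
def crate():
    P=np.array([cast("top",np.array(p)/5+175-.4,.062)[:2] for p in[(420,122),(650,187),(575,445),(340,378)]])
    y=(P[1]-P[2])/np.linalg.norm(P[1]-P[2])
    x=(P[0]+P[3]-P[1]-P[2]);x/=np.linalg.norm(x)
    # y_crate = z cross x
    yc=np.array([-x[1],x[0]]); sg=np.sign(yc@y); yy=y*sg
    a=np.arctan2(x[1],x[0]);b=np.arctan2(yy[1],yy[0])-np.pi/2
    b=(b-a+np.pi)%(2*np.pi)-np.pi
    th=a+b/2
    x=np.array([np.cos(th),np.sin(th)])
    return P,th,a,b,(P[1]+P[2])/2+.1345*x
E
python3 - <<'E'
from h import *
P,th,a,b,o=crate()
print(P.round(4),np.linalg.norm(P[1]-P[2]),np.linalg.norm(P[0]-P[3]),np.degrees([th,a,b]),o.round(4))
R=np.array([[np.cos(th),-np.sin(th)],[np.sin(th),np.cos(th)]])
for p in[(130,55),(335,120),(265,330),(48,270)]:print("lid",R.T@(cast("top",np.array(p)/5+175-.4,.0615)[:2]-o))
# ridge/pad/bar checks in scene
for nm,X in dict(bar=(-.045-.008+.0256,.0,.076+.0198+.0839),keeper=(.025,0,.0845),pivot=(-.045,0,.076)).items():
    w=np.r_[o+R@np.array(X[:2]),X[2]];print(nm,w.round(4),[((proj("scene",w)-[205,165])*5).round(0),((proj("top",w)-175)*5).round(0)])
for yy in(.02,-.02):
  for nm,s,t in[("bar",(280/5+205-.4,90/5+165-.4),None)]: pass
for nm,s,z in[("bar",(308,83),None),("grip",(330,170),.138),("hub",(335,240),None)]:
    q=np.array(s)/5+[205,165]-.4
    c=camera_model("scene");C=-c["R"].T@c["t"];d=c["R"].T@np.linalg.inv(c["camera_matrix"])@np.r_[q,1.]
    # intersect with plane crate y=0
    n=np.r_[R[:,1],0];k=n@(np.r_[o,0]-C)/(n@d);X=C+k*d
    print(nm,X.round(4),"crate",(R.T@(X[:2]-o)).round(4),X[2].round(4))
E
```

```text
[[ 0.5596  0.0449]
 [ 0.5151 -0.0816]
 [ 0.3762 -0.0339]
 [ 0.4196  0.0922]] 0.14689321808365155 0.14776850649303372 [70.9312298  70.80904691  0.24436578] [0.4896 0.0694]
lid [ 0.16921252 -0.06693268]
lid [ 0.04605282 -0.06247903]
lid [0.04642475 0.05983806]
lid [0.17221185 0.06085516]
bar [0.4806 0.0435 0.1797] [array([294.,  74.]), array([388., 225.])]
keeper [0.4977 0.093  0.0845] [array([259., 190.]), array([326., 228.])]
pivot [0.4749 0.0269 0.076 ] [array([322., 244.]), array([451., 265.])]
bar [0.4766 0.032  0.1794] crate [-0.0396 -0.    ] 0.1794
grip [0.471  0.0156 0.1305] crate [-0.0569 -0.    ] 0.1305
hub [0.4709 0.0154 0.0848] crate [-0.0572  0.    ] 0.0848
```

Call:
carry_out:
  plan:
    - [1, -0.95, 0, 0, 0, 0.058]
    - [1, -0.95, 0, 0, 0, 0.058]
    - [1, -0.95, 0, 0, 0, 0.058]
    - [1, -0.95, 0, 0, 0, 0.058]
    - [1, -0.95, 0, 0, 0, 0.058]
    - [1, -0.95, 0, 0, 0, 0.058]
    - [1, -0.95, 0, 0, 0, 0.058]
    - [1, -0.95, 0, 0, 0, 0.058]
    - [1, -0.95, 0, 0, 0, 0.058]
    - [1, -0.95, 0, 0, 0, 0.058]
  jaw: 0

```text
t: 0.93
tool_pos: [0.4831, 0.3408, 0.231]
ee_rot: [[-0.944, 0.331, -0.0], [0.331, 0.944, -0.001], [-0.0, -0.001, -1.0]]
wrist_force: [-0.1, -0.6, 0.5]
gripper_width: -0.0
grasp_force: 0.0
```

Call:
carry_out:
  plan:
    - [0.3, -0.28, 0, 0, 0, 0]
    - [0.3, -0.28, 0, 0, 0, 0]
    - [0.3, -0.28, -0.08, 0, 0, 0]
    - [0.3, -0.28, -0.08, 0, 0, 0]
    - [0.3, -0.28, -0.08, 0, 0, 0]

```text
t: 1.35
tool_pos: [0.555, 0.2731, 0.2099]
ee_rot: [[-0.945, 0.328, -0.003], [0.328, 0.945, -0.001], [0.003, -0.002, -1.0]]
wrist_force: [-0.3, 0.1, 0.9]
gripper_width: 0.001
grasp_force: 0.0
```

```bash
python3 - <<'E'
from h import *
print(get_state()["tool_pos"],get_state()["t"])
w=snapshot("wrist");t=snapshot("top");s=snapshot("scene")
for n,i in(("w1",w),("t1",t),("s1",s)):cv2.imwrite(f"pics/{n}.png",i[:,:,::-1])
a=cv2.resize(s[150:270,195:325],None,fx=3,fy=3,interpolation=2)[:,:,::-1]
b=cv2.resize(t[170:280,170:320],None,fx=2.66,fy=3,interpolation=2)[:,:,::-1]
m=np.zeros((600,800,3),np.uint8);m[:200,:320]=cv2.resize(w,(320,200))[:,:,::-1];m[:a.shape[0],400:400+a.shape[1]]=a;m[210:210+b.shape[0],:b.shape[1]]=b
cv2.imwrite("pics/m1.png",m)
E
```

```text
[0.5550498  0.27311578 0.20992942] 1.35
```

View pics/m1.png

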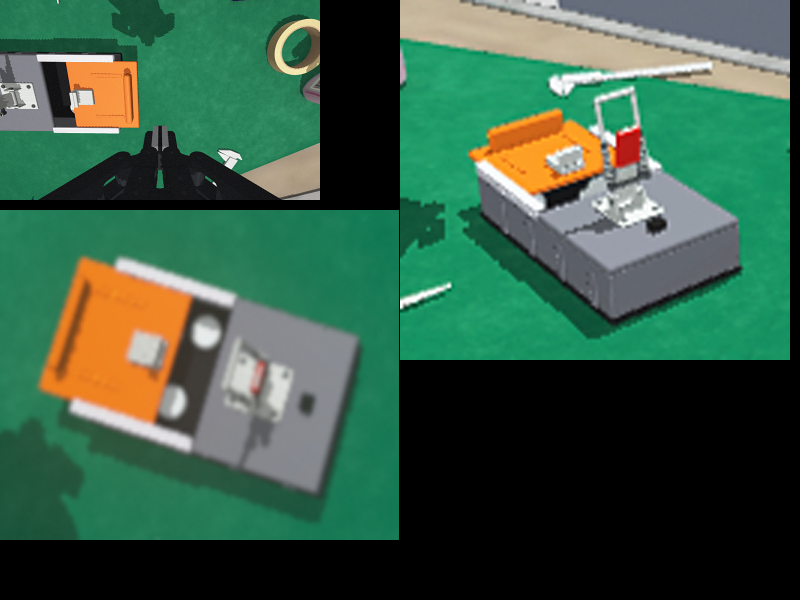

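The wrist view (half scale in the mosaic) shows the lid at about (105,95), with its outer edge at column 138 and the fingers at (160,140). The latch is unchanged in the other two views.

```bash
cat >> h.py <<'E'
def wcast(uv,z,p,R):
    c=camera_model("wrist");H=c["hand_eye"]
    d=R@H[:3,:3]@np.linalg.inv(c["camera_matrix"])@np.array([uv[0],uv[1],1.]);C=p+R@H[:3,3]
    return C+d*(z-C[2])/d[2]
E
python3 - <<'E'
from h import *
s=get_state();p,Rt=s["tool_pos"],s["ee_rot"]
_,th,_,_,o=crate();R=np.array([[np.cos(th),-np.sin(th)],[np.sin(th),np.cos(th)]])
im=cv2.imread("pics/w1.png");hsv=cv2.cvtColor(im,cv2.COLOR_BGR2HSV)
m=cv2.inRange(hsv,(5,150,120),(22,255,255));m[:100]=0;m[280:]=0;m[:,300:]=0
m=cv2.morphologyEx(m,cv2.MORPH_CLOSE,np.ones((9,9)))
c=max(cv2.findContours(m,0,2)[0],key=cv2.contourArea);r=cv2.minAreaRect(c)
for q in cv2.boxPoints(r):
    X=wcast(q,.0615,p,Rt);print("lid",q,X.round(4),(R.T@(X[:2]-o)).round(4))
g=cv2.inRange(hsv,(60,120,30),(95,255,255))
# rails: bright pixels
b=cv2.inRange(hsv,(0,0,200),(180,40,255));b[:100]=0;b[280:]=0;b[:,:60]=0;b[:,250:]=0
n,l,st,ce=cv2.connectedComponentsWithStats(b)
for i in range(1,n):
    if st[i,4]>60:
        X=wcast(ce[i],.062,p,Rt);print("white",st[i],(R.T@(X[:2]-o)).round(4))
cv2.imwrite("pics/w1c.png",cv2.resize(im[90:280,0:300],None,fx=2.6,fy=2.6,interpolation=2))
E
```

```text
lid [130.99998  124.000015] [0.45   0.1362 0.0615] [0.0502 0.0592]
lid [274.8542  121.00304] [0.4889 0.2567 0.0615] [0.1767 0.0618]
lid [277.6247  253.98698] [0.6111 0.2113 0.0615] [ 0.1738 -0.0685]
lid [133.77051 256.98395] [0.5669 0.0729 0.0615] [ 0.0286 -0.072 ]
white [  73  109  154   16 2081] [0.0677 0.0658]
white [ 60 167  16  51 448] [-0.0241 -0.0073]
white [157 182  30  28 733] [ 0.0764 -0.0068]
white [139 186  17  34 373] [ 0.0517 -0.0129]
white [ 106  255  132   12 1324] [ 0.0663 -0.0758]
```

View pics/w1c.png

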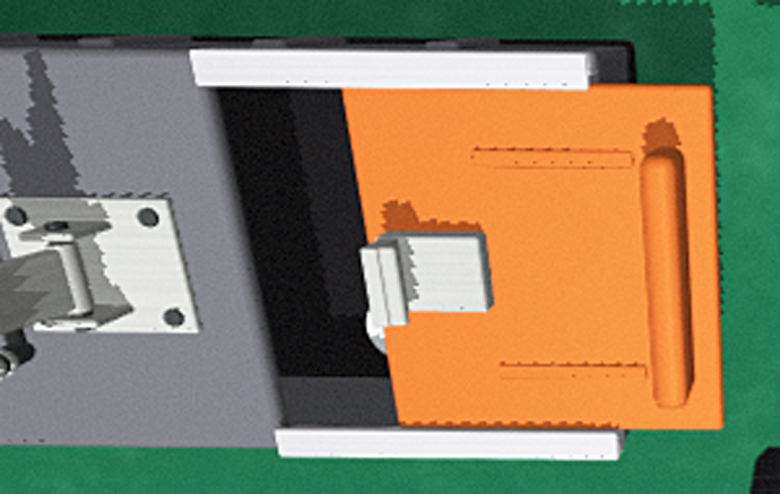

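The wrist crop (2.6×, offset 0,90) gives these positions:
- Ridge: x 640–690, y 150–405.
- Rail ends: (592,70) and (620,445).
- Seam: (217,88) to (283,428).
- Keeper: around (425,280).

```bash
python3 - <<'E'
from h import *
s=get_state();p,Rt=s["tool_pos"],s["ee_rot"];print(p)
_,th,_,_,o=crate();R=np.array([[np.cos(th),-np.sin(th)],[np.sin(th),np.cos(th)]])
for n,q,z in[("railend",(592,70),.064),("railend",(620,445),.064),("seam",(217,88),.062),("seam",(283,428),.062),("ridge top -y",(673,405),.0855),("ridge top +y",(660,150),.0855),("ridge mid outer top",(690,280),.0855),("lip+y",(375,247),.0845),("lip-y",(397,325),.0845),("plate+y",(170,197),.064),("plate-y",(198,330),.064),("crate edge+y",(5,45),.062),("crate-y",(5,442),.062),("lidend+",(710,88),.0615),("lidend-",(720,428),.0615)]:
    X=wcast(np.array(q)/2.6+[0,90],z,p,Rt);print(n,(R.T@(X[:2]-o)).round(4))
E
```

```text
[0.55515478 0.27462673 0.21168278]
railend [0.1364 0.0655]
railend [ 0.1345 -0.0753]
seam [0.0088 0.0593]
seam [ 0.0043 -0.069 ]
ridge top -y [ 0.1604 -0.0474]
ridge top +y [0.1617 0.0424]
ridge mid outer top [ 0.1689 -0.0011]
lip+y [0.065 0.01 ]
lip-y [ 0.0677 -0.0176]
plate+y [-0.0149  0.0223]
plate-y [-0.0171 -0.0276]
crate edge+y [-0.0584  0.0732]
crate-y [-0.1049 -0.0752]
lidend+ [0.1751 0.0594]
lidend- [ 0.1731 -0.0692]
```

Call:
carry_out:
  plan:
    - [0.024, -0.044, -0.15, 0, 0, -0.013]
    - [0.024, -0.044, -0.3, 0, 0, -0.013]
    - [0.024, -0.044, -0.45, 0, 0, -0.013]
    - [0.024, -0.044, -0.554, 0, 0, -0.013]
    - [0.024, -0.044, -0.554, 0, 0, -0.013]
    - [0.024, -0.044, -0.554, 0, 0, -0.013]

```text
t: 2.0
tool_pos: [0.5609, 0.263, 0.0725]
ee_rot: [[-0.942, 0.335, -0.002], [0.335, 0.942, -0.001], [0.002, -0.001, -1.0]]
wrist_force: [-0.3, -0.1, -0.3]
gripper_width: 0.0
grasp_force: 0.0
```

Call:
carry_out:
  plan:
    - [-0.0108, -0.03, 0, 0, 0, 0]
    - [-0.0216, -0.06, 0, 0, 0, 0]
    - [-0.0324, -0.09, 0, 0, 0, 0]
    - [-0.0432, -0.12, 0, 0, 0, 0]
    - [-0.054, -0.15, 0, 0, 0, 0]
    - [-0.0648, -0.18, 0, 0, 0, 0]
    - [-0.0756, -0.21, 0, 0, 0, 0]
    - [-0.0756, -0.21, 0, 0, 0, 0]

```text
t: 2.67
tool_pos: [0.5432, 0.2083, 0.0736]
ee_rot: [[-0.941, 0.338, 0.001], [0.338, 0.941, 0.0], [-0.001, 0.001, -1.0]]
wrist_force: [-0.1, -0.1, 0.0]
gripper_width: -0.004
grasp_force: 0.0
```

Call:
carry_out:
  plan:
    - [-0.004, -0.0113, 0, 0, 0, 0]
    - [-0.008, -0.0226, 0, 0, 0, 0]
    - [-0.0121, -0.0339, 0, 0, 0, 0]
    - [-0.0162, -0.0452, 0, 0, 0, 0]
    - [-0.0162, -0.0452, 0, 0, 0, 0]

```text
t: 3.08
tool_pos: [0.5391, 0.1979, 0.0728]
ee_rot: [[-0.942, 0.337, 0.0], [0.337, 0.942, -0.0], [-0.0, -0.0, -1.0]]
wrist_force: [1.8, 1.1, 0.8]
gripper_width: 0.001
grasp_force: 0.7
```

```bash
python3 - <<'E'
from h import *
print(get_state()["wrist_force"],get_state()["tool_pos"])
w=snapshot("wrist");s=snapshot("scene")
a=cv2.resize(s[150:270,195:325],None,fx=3,fy=3,interpolation=2)[:,:,::-1]
m=np.zeros((560,800,3),np.uint8);m[:360,:390]=a;m[:400,390:]=w[:,:410,::-1];cv2.imwrite("pics/m2.png",m)
E
```

```text
[1.75018716 1.09786616 0.80909777] [0.53911541 0.19793703 0.07279817]
```

View pics/m2.png

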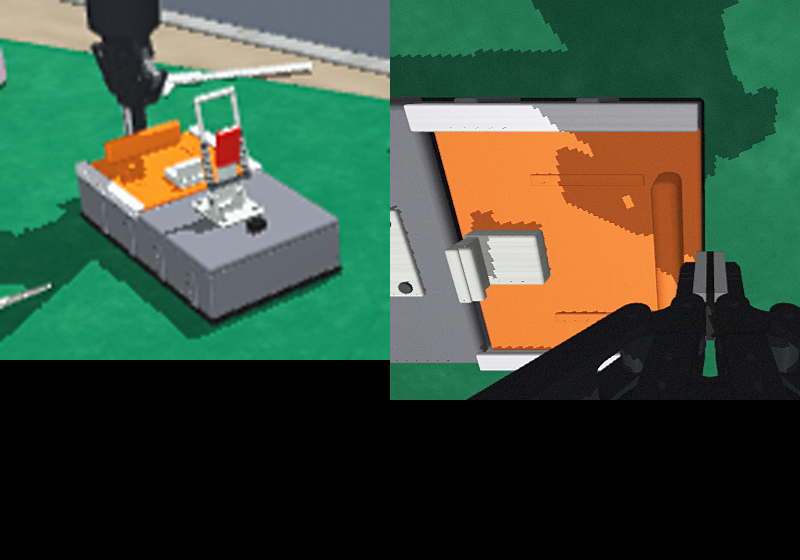

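The lid's outer end is now near the crate's end, and a narrow dark gap remains at the seam (about x 440–480). I'll creep on until the stop is felt.

Call:
carry_out:
  plan:
    - [-0.0027, -0.0075, 0, 0, 0, 0]
    - [-0.0054, -0.015, 0, 0, 0, 0]
    - [-0.0081, -0.0226, 0, 0, 0, 0]
    - [-0.0081, -0.0226, 0, 0, 0, 0]

```text
t: 3.52
tool_pos: [0.5368, 0.1924, 0.0726]
ee_rot: [[-0.942, 0.337, -0.001], [0.337, 0.942, -0.0], [0.0, -0.0, -1.0]]
wrist_force: [0.6, 1.5, -0.9]
gripper_width: -0.001
grasp_force: 0.8
```

Call:
carry_out:
  plan:
    - [-0.0027, -0.0075, 0, 0, 0, 0]
    - [-0.0054, -0.015, 0, 0, 0, 0]
    - [-0.0054, -0.015, 0, 0, 0, 0]

```text
t: 3.77
tool_pos: [0.5368, 0.1915, 0.073]
ee_rot: [[-0.941, 0.338, 0.003], [0.338, 0.941, 0.004], [-0.001, 0.005, -1.0]]
wrist_force: [2.6, 16.5, -6.4]
gripper_width: -0.001
grasp_force: 8.3
```

Call:
carry_out:
  plan:
    - [0.012, 0.032, 0, 0, 0, 0]
    - [0.012, 0.032, 0.16, 0, 0, 0]
    - [0.012, 0.032, 0.32, 0, 0, 0]
    - [0.012, 0.032, 0.48, 0, 0, 0]
    - [0.012, 0.032, 0.67, 0, 0, 0]
    - [-0.05, -0.13, 0.67, 0, 0, 0]
    - [-0.1, -0.28, 0.67, 0, 0, 0]
    - [-0.16, -0.44, 0.67, 0, 0, 0]
    - [-0.21, -0.59, 0.67, 0, 0, 0]
    - [-0.26, -0.73, 0.67, 0, 0, 0]

```text
t: 4.6
tool_pos: [0.4687, 0.0045, 0.2401]
ee_rot: [[-0.942, 0.336, -0.002], [0.336, 0.942, -0.001], [0.001, -0.001, -1.0]]
wrist_force: [0.9, 0.1, -0.9]
gripper_width: 0.004
grasp_force: 0.0
```

Call:
carry_out:
  plan:
    - [-0.026, -0.07, 0, 0, 0, 0]
    - [-0.026, -0.07, 0, 0, 0, 0]
    - [-0.026, -0.07, 0, 0, 0, 0]
    - [-0.026, -0.07, 0, 0, 0, 0]

```text
t: 4.93
tool_pos: [0.4643, -0.0108, 0.2403]
ee_rot: [[-0.941, 0.337, -0.0], [0.337, 0.941, 0.0], [0.0, -0.0, -1.0]]
wrist_force: [1.7, 0.3, -0.5]
gripper_width: 0.005
grasp_force: 0.0
```

```bash
python3 - <<'E'
from h import *
s=get_state();p,Rt=s["tool_pos"],s["ee_rot"];print(p,s["wrist_force"])
o=np.array([.4928,.0688]);th=np.radians(70.3);R=np.array([[np.cos(th),-np.sin(th)],[np.sin(th),np.cos(th)]])
print(R.T@(p[:2]-o))
w=snapshot("wrist");sc=snapshot("scene");t=snapshot("top")
cv2.imwrite("pics/w3.png",w[:,:,::-1]);cv2.imwrite("pics/s3.png",sc[:,:,::-1]);cv2.imwrite("pics/t3.png",t[:,:,::-1])
m=np.zeros((600,800,3),np.uint8);m[:400,:640]=w[:,:,::-1]
m[400:,:400]=cv2.resize(t[175:280,175:320],(400,200),interpolation=2)[:,:,::-1]
m[240:600,410:800]=cv2.resize(sc[150:270,195:325],None,fx=3,fy=3,interpolation=2)[:,:,::-1]
cv2.imwrite("pics/m3.png",m)
E
```

```text
[ 0.46426973 -0.01081019  0.2402872 ] [ 1.69065252  0.32941942 -0.52268717]
[-8.45680654e-02  2.41930439e-05]
```

View pics/m3.png

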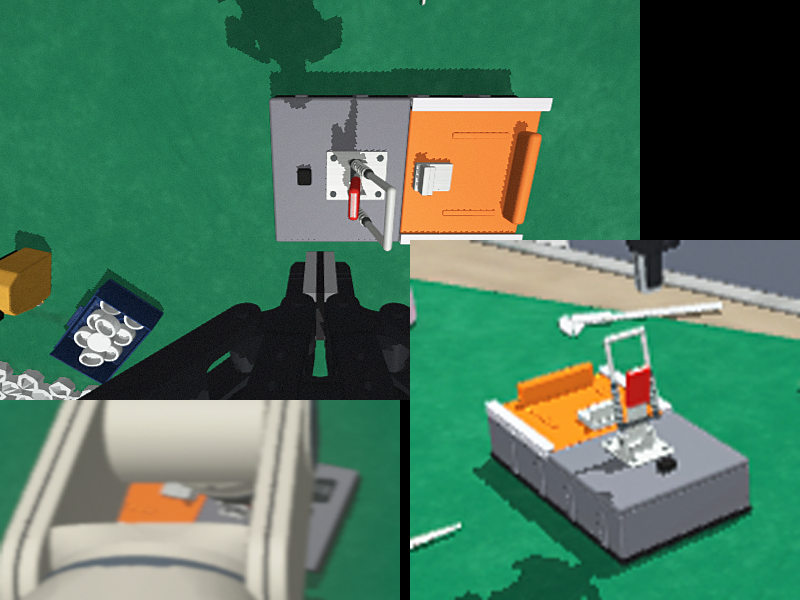

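The lid is shut in the wrist view, with no dark gap. The bail bar runs from (391,190) to (387,248), the grip is around (354,200), and the crate's -x edge is at column 273.

```bash
python3 - <<'E'
from h import *
s=get_state();p,Rt=s["tool_pos"],s["ee_rot"]
o=np.array([.4928,.0688]);th=np.radians(70.3);R=np.array([[np.cos(th),-np.sin(th)],[np.sin(th),np.cos(th)]])
for n,q,z in[("c++",(411,98),.062),("c-x+y",(271,98),.062),("c-x-y",(274,241),.062),("seam-y",(401,241),.062),("bar+",(391,190),.18),("bar-",(387,248),.18),("barmid z.175",(389,219),.175),("lip+y",(416,166),.0845),("lip-y",(420,193),.0845),("plate",(327,151),.064),("plate",(326,199),.064),("plate",(386,151),.064),("rest",(304,176),.07),("tip+",(358,180),.154),("tip-",(358,219),.154),("ridge",(535,133),.0855),("ridge",(518,222),.0855)]:
    X=wcast(q,z,p,Rt);print(n,(R.T@(X[:2]-o)).round(4))
E
```

```text
c++ [0.0025 0.0756]
c-x+y [-0.129   0.0754]
c-x-y [-0.1327 -0.0727]
seam-y [ 0.0053 -0.0725]
bar+ [-0.0368  0.0209]
bar- [-0.0365 -0.0211]
barmid z.175 [-0.0355 -0.0015]
lip+y [0.0068 0.0155]
lip-y [ 0.0132 -0.0109]
plate [-0.076   0.0259]
plate [-0.0766 -0.0239]
plate [-0.018  0.026]
rest [-0.0987  0.0021]
tip+ [-0.0553  0.0206]
tip- [-0.0541 -0.0099]
ridge [0.1108 0.0462]
ridge [ 0.1126 -0.0404]
```

Call:
carry_out:
  plan:
    - [0, 0, -0.15, 0, 0, 0]
    - [0, 0, -0.288, 0, 0, 0]
    - [0, 0, -0.288, 0, 0, 0]
    - [0.02, 0.056, -0.288, 0, 0, 0]
    - [0.034, 0.094, -0.288, 0, 0, 0]
    - [0.047, 0.132, -0.288, 0, 0, 0]
    - [0.061, 0.17, -0.295, 0, 0, 0]
    - [0.067, 0.188, -0.305, 0, 0, 0]

```text
t: 5.75
tool_pos: [0.4823, 0.0375, 0.1651]
ee_rot: [[-0.942, 0.336, 0.002], [0.336, 0.942, 0.0], [-0.002, 0.001, -1.0]]
wrist_force: [0.3, 0.1, 0.1]
gripper_width: 0.001
grasp_force: 0.0
```

Call:
carry_out:
  plan:
    - [0.0094, 0.026, -0.01, 0, 0, 0]
    - [0.0188, 0.052, -0.02, 0, 0, 0]
    - [0.0283, 0.079, -0.03, 0, 0, 0]
    - [0.0377, 0.105, -0.045, 0, 0, 0]
    - [0.047, 0.132, -0.06, 0, 0, 0]
    - [0.0539, 0.151, -0.06, 0, 0, 0]
    - [0.0539, 0.151, -0.06, 0, 0, 0]
    - [0.0539, 0.151, -0.06, 0, 0, 0]

```text
t: 6.42
tool_pos: [0.4945, 0.0739, 0.149]
ee_rot: [[-0.942, 0.336, -0.0], [0.336, 0.942, -0.0], [0.0, -0.0, -1.0]]
wrist_force: [1.1, -0.7, -0.7]
gripper_width: -0.0
grasp_force: 0.0
```

```bash
python3 - <<'E'
from h import *
s=get_state();p,Rt=s["tool_pos"],s["ee_rot"];print(p,s["wrist_force"])
w=snapshot("wrist");sc=snapshot("scene")
m=np.zeros((600,800,3),np.uint8);m[:400,:]=0
m[:400,:480]=w[:,160:,::-1]
m[240:600,410:800]=cv2.resize(sc[150:270,195:325],None,fx=3,fy=3,interpolation=2)[:,:,::-1]
cv2.imwrite("pics/m4.png",m);cv2.imwrite("pics/w4.png",w[:,:,::-1])
E
```

```text
[0.49449921 0.07394669 0.148955  ] [ 1.06678557 -0.66317189 -0.74958017]
```

View pics/m4.png

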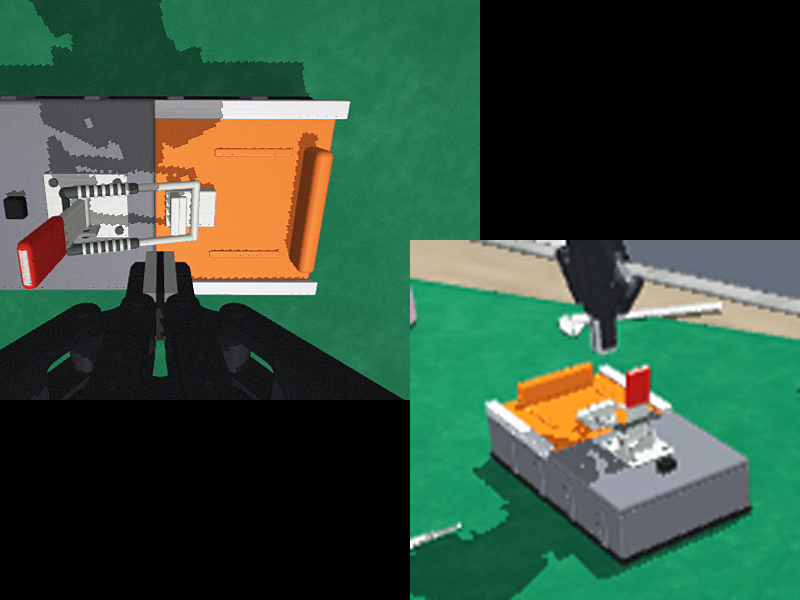

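The bail lies down in the wrist view, with its cross bar at (193,210) on the +x side of the keeper and its loop around it. Next comes the lever.

Call:
carry_out:
  plan:
    - [-0.0477, -0.1333, -0.044, 0, 0, 0]
    - [-0.0477, -0.1333, -0.044, 0, 0, 0]
    - [-0.0607, -0.1695, -0.045, 0, 0, 0]
    - [-0.0795, -0.2222, -0.046, 0, 0, 0]
    - [-0.093, -0.26, -0.062, 0, 0, 0]
    - [-0.1064, -0.2971, -0.086, 0, 0, 0]
    - [-0.1167, -0.3261, -0.116, 0, 0, 0]
    - [-0.1271, -0.3551, -0.15, 0, 0, 0]
    - [-0.1271, -0.3551, -0.15, 0, 0, 0]

```text
t: 7.27
tool_pos: [0.4613, -0.016, 0.1099]
ee_rot: [[-0.941, 0.338, -0.003], [0.338, 0.941, 0.0], [0.003, -0.001, -1.0]]
wrist_force: [-0.6, 0.2, 0.6]
gripper_width: 0.001
grasp_force: 0.1
```

```bash
python3 - <<'E'
from h import *
s=get_state();p,Rt=s["tool_pos"],s["ee_rot"];print(p,s["wrist_force"])
w=snapshot("wrist");sc=snapshot("scene")
m=np.zeros((600,800,3),np.uint8);m[:400,:]=0
m[:400,:480]=w[:,160:,::-1]
m[240:600,410:800]=cv2.resize(sc[150:270,195:325],None,fx=3,fy=3,interpolation=2)[:,:,::-1]
cv2.imwrite("pics/m5.png",m)
E
```

```text
[ 0.46131054 -0.01597798  0.10987238] [-0.58607423  0.17652643  0.56464519]
```

View pics/m5.png

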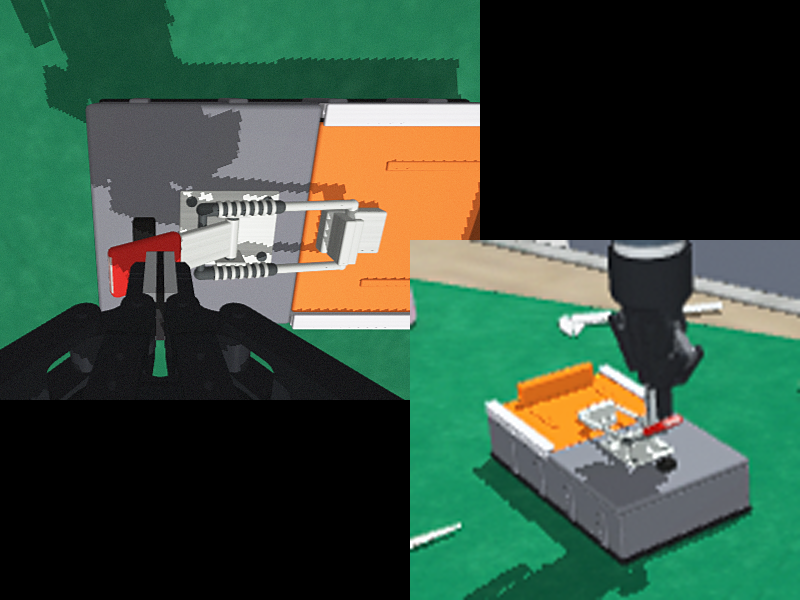

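The lever is about 30° short of flat with the finger on the red grip, and the bar is hooked under the keeper lip.

Call:
carry_out:
  plan:
    - [-0.004, -0.011, -0.027, 0, 0, 0]
    - [-0.008, -0.0226, -0.054, 0, 0, 0]
    - [-0.01, -0.028, -0.078, 0, 0, 0]
    - [-0.0115, -0.032, -0.098, 0, 0, 0]
    - [-0.012, -0.034, -0.116, 0, 0, 0]
    - [-0.012, -0.034, -0.124, 0, 0, 0]
    - [-0.012, -0.034, -0.124, 0, 0, 0]

```text
t: 7.95
tool_pos: [0.4593, -0.0234, 0.0799]
ee_rot: [[-0.942, 0.337, -0.001], [0.337, 0.942, 0.0], [0.001, -0.0, -1.0]]
wrist_force: [-0.7, -1.0, 0.4]
gripper_width: 0.003
grasp_force: 0.0
```

Call:
carry_out:
  plan:
    - [0, 0, -0.006, 0, 0, 0]
    - [0, 0, -0.012, 0, 0, 0]
    - [0, 0, -0.012, 0, 0, 0]

```text
t: 8.2
tool_pos: [0.46, -0.0235, 0.0783]
ee_rot: [[-0.942, 0.337, 0.0], [0.337, 0.942, -0.0], [-0.0, 0.0, -1.0]]
wrist_force: [-2.9, 0.1, 10.3]
gripper_width: -0.001
grasp_force: 5.0
```

Firm contact at 10 N, so the lever is on its rest. I'll lift clear and look.

Call:
carry_out:
  plan:
    - [0, 0, 0.1, 0, 0, 0]
    - [0, 0, 0.25, 0, 0, 0]
    - [0, 0, 0.4, 0, 0, 0]
    - [0, 0, 0.55, 0, 0, 0]
    - [0, 0, 0.7, 0, 0, 0]
    - [-0.1, -0.2, 0.7, 0, 0, 0]
    - [-0.1, -0.2, 0.7, 0, 0, 0]
    - [-0.1, -0.2, 0.7, 0, 0, 0]

```text
t: 8.87
tool_pos: [0.4338, -0.075, 0.2536]
ee_rot: [[-0.941, 0.338, 0.002], [0.338, 0.941, -0.001], [-0.002, -0.0, -1.0]]
wrist_force: [0.4, 0.4, -0.3]
gripper_width: -0.001
grasp_force: 0.0
```

```bash
python3 - <<'E'
from h import *
s=get_state();print(s["tool_pos"],s["wrist_force"])
w=snapshot("wrist");sc=snapshot("scene")
m=np.zeros((600,800,3),np.uint8);m[:400,:480]=w[:,160:,::-1]
m[240:600,410:800]=cv2.resize(sc[150:270,195:325],None,fx=3,fy=3,interpolation=2)[:,:,::-1]
cv2.imwrite("pics/m6.png",m)
E
```

```text
[ 0.43382961 -0.07504675  0.25356782] [ 0.42386069  0.43574585 -0.34412739]
```

View pics/m6.png

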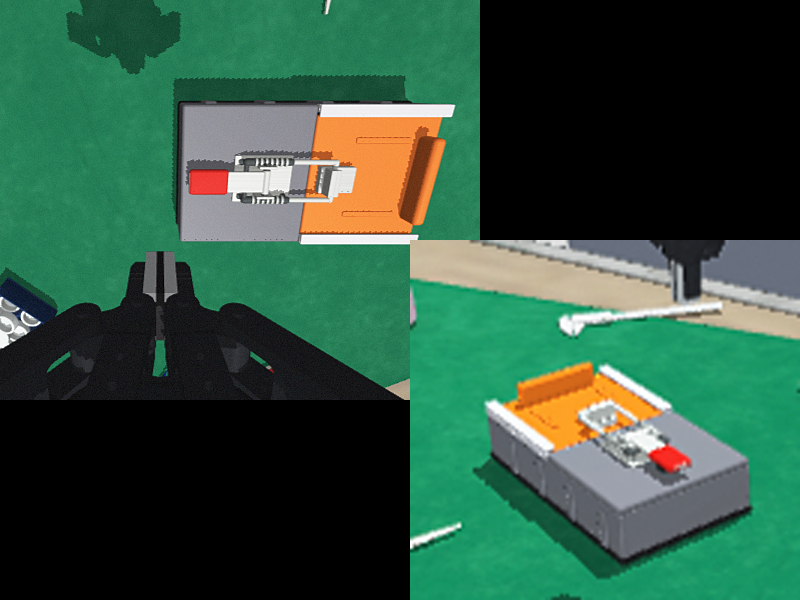

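The lever lies flat at (208,182), the bail bar is drawn under the keeper at (330,178), and the lid is shut. The gripper touches nothing.

```bash
python3 -c "
from cell import *
print(sign_off())"
```

```text
the job is handed in; nothing more can be done
None
```

The job is handed in: the lid is pushed shut against its stop, the bail bar is behind the keeper, and the lever is flat and holding after about 9 s of the 54 s; the robot touched only the crate, and sign-off returned no score.

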